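# Tighten a sauce pump's cover crosswise and turn it over once

## Robot

A 6-joint arm with a two-finger parallel gripper is mounted at the origin on the work surface. World frame = base frame: x ahead of the robot, y to its left, z up, the work surface at z = 0. Lengths are in mm, angles in rad, forces in N, time in s.
With the tool pointing down it reaches from about 275 to 1000 mm from the base axis. Payload 8.4 kg.
Tool frame: the origin (TCP) lies at the centre of the arm's flange, where the gripper is bolted on; the fingertips stand 173 mm ahead of it and the grasp point (between the pads) lies 155 mm ahead of it; z points along the fingers, y is the direction in which the jaws open and shut (so a half turn about z gives the same grasp; the last joint's range is limited). The gripper opens to 85 mm and grips with 20 to 120 N. Pads are 22 mm wide; open, the fingers measure 114 mm over their backs; the gripper's body (76 mm by 85 mm) begins 54 mm behind the grasp point. The pads swing forward as they close: fully open they stand 13 mm farther back than shut.
Start: joints at [-1.335, 0.353, 1.633, -0, 1.155, -0.002], TCP at [147.227, -607.416, 404.681] pointing down, gripper open.
Joint ranges: [-2.63, 2.63], [-0.92, 2.1], [0.06, 2.66], [-1.3, 4.44], [0, 2.69], [-3.02, 3.02]. Speed limits (rad/s): [2.22, 2.22, 2.79, 3.14, 3.14, 3.14].

## Interface

Orientations are given as [roll, pitch, yaw] about the fixed x, y, z axes, in that order (R = Rz(yaw) Ry(pitch) Rx(roll)).
In Python, from rig import sense, grab_frame, camera_model, sign_off gives the robot as it stands. The module is installed in compiled form; this text tells all that it offers.
- The arm moves only by the tool step_arm, never from a script. Its argument "commands" is a list of rows, each a list of 3 entries, a list of its own where there are three numbers: the shift along the tool's x, y, z in mm, then the turn about the tool's z in rad, then the opening, from 0 (shut) to 1 (fully open). A call has 1 to 20 rows; each row shifts and turns the pose as measured when the row begins, along the tool's axes as they then stand; what a row does not reach is not made up. A row lasts 1/8 s, in which the tool goes at most 62.5 mm and 10.7 degrees, less where a joint would pass 70% of its speed; a pose out of reach is approached as far as the arm can. A call with a gripper value outside its range is refused whole. The fingers move at their own pace and stop on an object; "force" is the grip in N (left out, the last holds). Time passes only in rows, so rows that do not move let the fingers close. It gives the time, the measured TCP pose, the force and the opening at its end, in the units of the state.
- sense(): the state, without advancing time (a new reading comes with each control period).
- grab_frame(name): name is "scene" or "side" or "wrist"; returns the picture (420x560x3 uint8, blue, green, red); there is no depth.
- camera_model(name): a dict with "fx", "fy", "cx", "cy" (pixels), "R" (3x3) and "t" (3): a world point X has camera coordinates R X + t. Camera axes: x right, y down, z forward; pixel columns grow to the right and rows downward; lengths in mm; the calibration is good to about 2 mm. A picture is of the moment at which its call begins: read the wrist's pose just before it. camera_model takes no time and is no camera call; for the wrist camera it gives the pose at the moment of the call.
- sign_off(): hands the job in, once; it reports no verdict.
The state is a dict: "clock": time; "qpos": joint angles; "qvel": joint speeds; "joint_efforts": joint torques, N m; "eef_pos": TCP position; "tcp_rot": TCP orientation; "contact_force": force on the tool from outside, world axes, zero at the start; "wrist_torque": the same for the moment, N m; "opening": opening from 0.0 (shut) to 1.0 (fully open).
Only numpy, scipy, OpenCV 4.12 (cv2) and the standard library are available. Lean on these libraries where they do the work, as an engineer would, in place of code of your own. Each camera call takes 0.05 s, during which the arm holds its last target. There are 200 camera calls.

## Task

Tighten the four brass nuts on the pump's cover plate by half a turn each, clockwise seen from above, so that each nut's black mark ends pointing at the red tick beside it; work crosswise (after the first nut do the one diagonally opposite, then the other two) so the plate goes down evenly. Then take the crank by its black grip and turn it one full turn clockwise, back to where it was parked, and let go. Leave the pan, tub, jar and spoon where they are.

Things in the scene. Friction and masses are not known exactly. Their poses are not given: they have to be found in the camera images.
- pump: Fixed hand-cranked sauce pump on a 200 x 420 x 14 mm dark steel foot. Origin: middle of the foot's underside; x away from the robot, y along the foot to the left, yaw within 20 degrees. Square grey pump head with aluminium cover centred at y = -100 mm, round grey gearbox with crank axis at y = +120 mm. Inlet pipe (to x +125) and spout (to x -130), both below 70 mm high.
- cover_centre (a point): Centre of the top face of the cover plate (156 mm square, 10 mm thick, about 86 mm above the table), held loosely on the studs and springing on its gasket. An orange gasket shows under it; it is pushed down about 2 mm in all as the four nuts are tightened half a turn each, and tips a little when they are uneven. Its z axis is the plate's normal.
- nut_a_mid (a point): Near right (robot side) nut, diagonally opposite nut_c: brass hexagon, 28 mm across flats, 36 tall, at x -47.5, y -47.5 mm from the cover centre. Point: on its axis 22 mm above its foot, 14 below its top, 22 above the plate. A stud stands up to 8 mm above its top. The frame turns with it: -x is the black mark (bar on top, stripe down one flat); flats face every 60 degrees from the mark.
- nut_a (a joint): Turn of that nut in rad, growing clockwise seen from above (tightening). At 0 the mark points along the pump's -x, away from its red tick; at 3.14 (half a turn) it points at the red tick on the plate on the nut's +x side. Starts within 0.25 of 0. It turns on past the tick (range -0.35 to 4.2), with about 0.1 N m of friction, stays where left and sinks 2.5 mm per half turn.
- nut_b_mid (a point): Far right nut, diagonally opposite nut_d: brass hexagon, 28 mm across flats, 36 tall, at x +47.5, y -47.5 mm from the cover centre. Point: on its axis 22 mm above its foot, 14 below its top, 22 above the plate. A stud stands up to 8 mm above its top. The frame turns with it: -x is the black mark (bar on top, stripe down one flat); flats face every 60 degrees from the mark.
- nut_b (a joint): Turn of that nut in rad, growing clockwise seen from above (tightening). At 0 the mark points along the pump's -x, away from its red tick; at 3.14 (half a turn) it points at the red tick on the plate on the nut's +x side. Starts within 0.25 of 0. It turns on past the tick (range -0.35 to 4.2), with about 0.1 N m of friction, stays where left and sinks 2.5 mm per half turn.
- nut_c_mid (a point): Far left (by the crank) nut, diagonally opposite nut_a: brass hexagon, 28 mm across flats, 36 tall, at x +47.5, y +47.5 mm from the cover centre. Point: on its axis 22 mm above its foot, 14 below its top, 22 above the plate. A stud stands up to 8 mm above its top. The frame turns with it: -x is the black mark (bar on top, stripe down one flat); flats face every 60 degrees from the mark.
- nut_c (a joint): Turn of that nut in rad, growing clockwise seen from above (tightening). At 0 the mark points along the pump's -x, away from its red tick; at 3.14 (half a turn) it points at the red tick on the plate on the nut's +x side. Starts within 0.25 of 0. It turns on past the tick (range -0.35 to 4.2), with about 0.1 N m of friction, stays where left and sinks 2.5 mm per half turn.
- nut_d_mid (a point): Near left (by the crank) nut, diagonally opposite nut_b: brass hexagon, 28 mm across flats, 36 tall, at x -47.5, y +47.5 mm from the cover centre. Point: on its axis 22 mm above its foot, 14 below its top, 22 above the plate. A stud stands up to 8 mm above its top. The frame turns with it: -x is the black mark (bar on top, stripe down one flat); flats face every 60 degrees from the mark.
- nut_d (a joint): Turn of that nut in rad, growing clockwise seen from above (tightening). At 0 the mark points along the pump's -x, away from its red tick; at 3.14 (half a turn) it points at the red tick on the plate on the nut's +x side. Starts within 0.25 of 0. It turns on past the tick (range -0.35 to 4.2), with about 0.1 N m of friction, stays where left and sinks 2.5 mm per half turn.
- crank_axis (a point): On the upright crank axis, at the top of the crank hub, 110 mm above the table.
- grip_mid (a point): Black upright barrel grip of the crank, 27 mm thick, 60 mm tall, spinning freely on its pin, 65 mm from the crank axis; the point lies on its axis, 34 mm above its foot and 26 mm below its top, 146 mm above the table. The 20 mm wide arm is just under its foot.
- crank (a joint): Turn of the crank in rad, growing clockwise seen from above. 0: parked, pointing along the pump's +y, away from the cover, over a red mark on the foot; 6.28: one full turn, parked again. About 0.06 N m of friction; it stays where left.
- saucepan: Loose steel saucepan, 110 mm across, 60 mm high, straight handle along its +y to 182 mm from the centre; origin under its centre. Bystander on the left.
- tub: Loose open white plastic tub, 120 x 160 x 55 mm; origin under its centre. Bystander on the right.
- jar: Loose amber jar, 60 mm across, 90 mm tall, orange cap; origin under its centre. Bystander at the near right.
- spoon: Loose steel spoon with a wooden handle, lying beyond the pump, handle roughly across the robot's front, under 30 mm high; origin near its middle. Bystander.
Things that resemble listed ones, but are neither listed nor needed, are in the scene too. What is meant by the part that bears cover_centre is not green, and is the larger of those in its own colour.

How it is judged (in metres and radians):
On the way, in this order (a step that is already met when the one before it is completed fails the run):
1. two diagonally opposite nuts have each been turned about half a turn (((value of joint nut_a between 2.79 and 3.49 rad and value of joint nut_c between 2.79 and 3.49 rad) or (value of joint nut_b between 2.79 and 3.49 rad and value of joint nut_d between 2.79 and 3.49 rad))), for 0.1 s.
2. all four marks point at their ticks (within 0.35 rad) (value of joint nut_a between 2.79 and 3.49 rad and value of joint nut_b between 2.79 and 3.49 rad and value of joint nut_c between 2.79 and 3.49 rad and value of joint nut_d between 2.79 and 3.49 rad), for 0.1 s.
3. the crank has gone round a full turn clockwise (value of joint crank above 5.88 rad), for 0.1 s.
At the end, for the whole second after the job is handed in: All four nuts stand half a turn (3.14 rad within 0.35) from zero, marks at their ticks, the cover level within 0.01 rad, and the crank at rest one full turn on (6.28 rad within 0.4) (all of step 2 and value of joint crank between 5.88 and 6.68 rad and velocity of joint crank between -0.1 and 0.1 rad/s and angle between cover_centre's own z axis and vertical below 0.01 rad); the robot touches nothing.
It fails at once if two neighbouring nuts tightened while the other two are still loose (not crosswise) ((value of joint each of nut_a, nut_b above 1 rad and value of joint each of nut_c, nut_d below 1 rad) or (value of joint each of nut_b, nut_c above 1 rad and value of joint each of nut_d, nut_a below 1 rad) or (value of joint each of nut_c, nut_d above 1 rad and value of joint each of nut_a, nut_b below 1 rad) or (value of joint each of nut_d, nut_a above 1 rad and value of joint each of nut_b, nut_c below 1 rad)).
It fails at once if the crank is turned before all four nuts are tight ((value of joint crank above 0.4 rad or value of joint crank below -0.4 rad) and value of joint any of nut_a, nut_b, nut_c, nut_d below 2.79 rad).
It fails at once if a bystander is pushed more than 30 mm (distance of any of saucepan, tub, jar, spoon from where it was at the start of the episode above 0.03 m).
It also fails if it takes over 72 s, if anything falls off the work surface, if the arm or the gripper's body presses on something with over 40 N, if the wrist force passes 120 N, or if a joint passes its speed limit or range.

## Working session

There is one attempt and no reset: what is moved stays moved. The work goes in short steps, Python scripts to look and compute and a tool call to move; the robot and the scene stay as the last step left them, time stands still between calls to the robot, and variables do not carry over. Pictures are saved under pics/ and viewed, about 8 in all and at most 12, crops included, and the job is handed in when it is done.

Besides the shell and the picture viewer there is one more tool, called after ">>>" by a JSON object that holds its "method" and its "body". step_arm: Moves the arm, as the interface text tells. Its arguments: {"type":"object","properties":{"commands":{"type":"array","items":{"type":"array"}},"force":{"type":"number"}},"required":["commands"]}

```bash
mkdir -p pics; python3 - <<'E'
from rig import *
import cv2,numpy as np
s=sense();print(s)
for n in("scene","side"):
    cv2.imwrite(f"pics/{n}0.png",grab_frame(n));m=camera_model(n);print(n,m)
E
```

```text
{'clock': 0.0, 'qpos': array([-1.33539524e+00,  3.53611951e-01,  1.63414939e+00,  1.93350234e-05,
        1.15521452e+00, -2.41720997e-03]), 'qvel': array([ 0.00066388,  0.00210236,  0.00130114, -0.00116619,  0.00064238,
       -0.00059874]), 'joint_efforts': array([-2.24891766e-03, -6.05249977e+01, -3.42072880e+01, -5.19710261e-05,
        9.44990607e-03, -2.45873764e-05]), 'eef_pos': array([ 147.17389528, -607.16947033,  403.97760252]), 'tcp_rot': array([-3.14020949e+00, -2.10218906e-05,  2.37810461e-01]), 'contact_force': array([-0.72378853, -0.99026139, -0.05607528]), 'wrist_torque': array([-0.00611748,  0.01788202, -0.00209377]), 'opening': 0.9967060927738459}
scene {'fx': 544.1515317121183, 'fy': 544.1515317121183, 'cx': 278.01777387973385, 'cy': 209.61011454953112, 'R': array([[-0.59811723,  0.80135908, -0.00891089],
       [ 0.51072572,  0.37257895, -0.7748188 ],
       [-0.61758807, -0.46798349, -0.63212058]]), 't': array([ 347.41903709, -179.26097537, 1990.50595566])}
side {'fx': 470.23320861522717, 'fy': 470.23320861522717, 'cx': 284.9596630374506, 'cy': 211.4077302374745, 'R': array([[-0.81300008, -0.58210202, -0.01371542],
       [-0.31546651,  0.46015434, -0.82990293],
       [ 0.48939938, -0.67038439, -0.5577392 ]]), 't': array([ 431.20088472,  281.34594883, 1347.1664901 ])}
```

View pics/scene0.png

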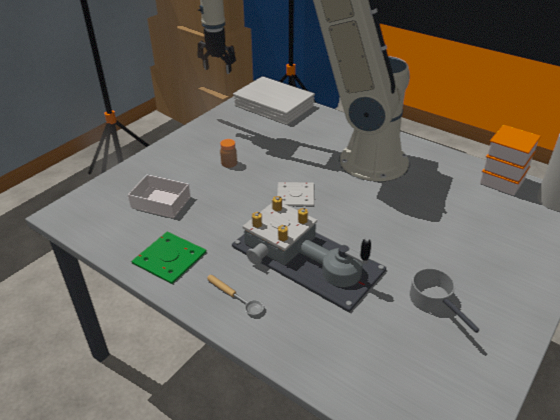

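View pics/side0.png

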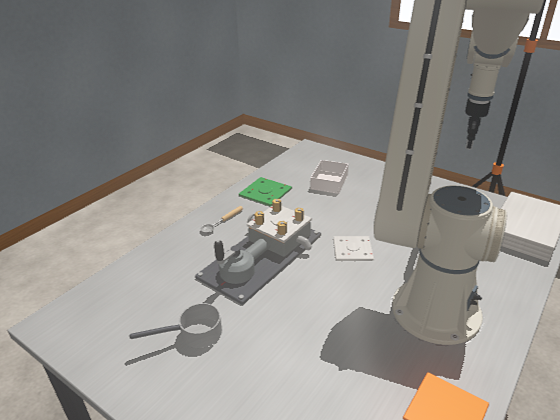

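Candidates for the cover plate: the plate under the brass nuts (scene ~280,225; side ~280,222), the loose green plate (scene 169,257) and the small loose grey plate (scene 296,193). The one on the pump with four brass nuts fits, as it is not green and is the larger of the two grey ones. I'll confirm it with a wrist crop.

```bash
cat > h.py <<'E'
from rig import *
import cv2,numpy as np
def ray(m,u,v):
    d=m["R"].T@np.array([(u-m["cx"])/m["fx"],(v-m["cy"])/m["fy"],1]);return -m["R"].T@m["t"],d
def onz(m,u,v,z):
    o,d=ray(m,u,v);return o+d*(z-o[2])/d[2]
def proj(m,X):
    c=m["R"]@np.asarray(X,float)+m["t"];return np.array([m["fx"]*c[0]/c[2]+m["cx"],m["fy"]*c[1]/c[2]+m["cy"]])
def brass(f):
    h=cv2.cvtColor(f,cv2.COLOR_BGR2HSV);return cv2.inRange(h,(14,110,60),(30,255,255))
def blobs(k,amin):
    n,_,st,c=cv2.connectedComponentsWithStats(k);return [(c[i].round(1),st[i].tolist()) for i in range(1,n) if st[i][4]>=amin]
E
python3 - <<'E'
from h import *
for n in("scene","side"):
    f=cv2.imread(f"pics/{n}0.png");m=camera_model(n)
    for c,s in blobs(brass(f),25):
        print(n,c,s,onz(m,c[0],c[1],106).round(1))
    k=cv2.inRange(f,(0,0,0),(25,25,25))
    for c,s in blobs(k,60):
        if s[4]<600: print(' blk',c,s,onz(m,c[0],c[1],142).round(1))
m=camera_model("wrist");s=sense()
print(m, (-m["R"].T@m["t"])-s["eef_pos"])
E
```

```text
scene [171.8  59.6] [116, 0, 89, 126, 4491] [  -36.1 -1053.4   106. ]
scene [232.5  52.8] [199, 0, 54, 100, 2397] [-251.5 -880.1  106. ]
scene [479.1  90.8] [380, 24, 180, 140, 14474] [-542.7  167.9  106. ]
scene [289.9  69.7] [287, 65, 7, 10, 60] [-259.6 -562.2  106. ]
scene [ 38.5 164.4] [0, 136, 82, 57, 993] [ 813.4 -815.5  106. ]
scene [227.3 142.6] [222, 140, 12, 6, 59] [ 343.7 -396.5  106. ]
scene [504.1 161.3] [487, 155, 37, 13, 62] [-105.1  418.5  106. ]
scene [499.6 176.3] [483, 170, 36, 13, 55] [-13.2 435.7 106. ]
scene [276.8 203.6] [273, 196, 9, 15, 107] [514.9 -52.6 106. ]
scene [302.5 215.8] [298, 208, 10, 16, 111] [516.4  42.1 106. ]
scene [256.5 219.8] [252, 212, 10, 16, 111] [609.6 -55.  106. ]
scene [282.4 233.1] [278, 225, 10, 16, 113] [611.9  39.7 106. ]
scene [220.7 285.1] [208, 275, 27, 22, 187] [863.   30.9 106. ]
 blk [95.4 53.2] [81, 0, 30, 113, 550] [  168.9 -1316.2   142. ]
 blk [290.5  31.9] [289, 0, 4, 66, 258] [-534.4 -756.8  142. ]
 blk [221.   45.8] [205, 29, 30, 36, 269] [-217.3 -916.3  142. ]
 blk [387.   62.5] [383, 51, 9, 23, 60] [-493.6 -223.1  142. ]
 blk [294.7  81. ] [289, 75, 16, 14, 82] [-122.6 -439.9  142. ]
 blk [133.6 135.2] [119, 123, 29, 23, 77] [ 539.1 -649.5  142. ]
 blk [365.1 250.6] [361, 242, 9, 18, 123] [572.4 278.3 142. ]
side [100.9 190.2] [92, 185, 20, 12, 69] [1192.1  228.6  106. ]
side [ 83.1 199.9] [76, 193, 17, 17, 67] [1188.4  306.   106. ]
side [ 34.6 224.5] [0, 198, 79, 53, 661] [1189.2  488.4  106. ]
side [444.2 402.2] [404, 373, 84, 47, 2518] [-135.3  354.7  106. ]
{'fx': 340.00904606902054, 'fy': 340.00904606902054, 'cx': 281.7301366059405, 'cy': 223.23027634997578, 'R': array([[ 2.35627655e-01, -9.71843353e-01, -3.24497142e-04],
       [-9.25257554e-01, -2.24434839e-01,  3.05822598e-01],
       [-2.97284487e-01, -7.17600182e-02, -9.52088459e-01]]), 't': array([-624.07899701,  -38.27704253,  379.43836292])} [ 77.27604593  19.34386028 -31.25461497]
```

>>> {"method": "step_arm", "body": {"commands": [[[42,-37.4,0],0,1],[[42,-37.4,0],0,1],[[42,-37.4,0],0,1],[[42,-37.4,0],0,1],[[42,-37.4,0],0,1],[[42,-37.4,0],0,1],[[42,-37.4,0],0,1],[[42,-37.4,0],0,1],[[42,-37.4,0],0,1],[[42,-37.4,0],0,1],[[42,-37.4,0],0,1],[[42,-37.4,0],0,1],[[0,0,0],-0.18,1],[[0,0,0],-0.18,1],[[0,0,0],-0.18,1],[[0,0,0],-0.18,1],[[0,0,0],-0.18,1],[[0,0,0],-0.18,1],[[0,0,0],-0.18,1],[[0,0,0],0,1]]}}

```text
clock: 2.6
eef_pos: [541.6, -32.8, 399.4]
tcp_rot: [-3.136, -0.002, 1.536]
contact_force: [0.1, -0.1, 0.3]
opening: 1.001
```

```bash
python3 - <<'E'
from h import *
s=sense();print(s["clock"],s["eef_pos"],s["tcp_rot"],s["qpos"])
m=camera_model("wrist");f=grab_frame("wrist");cv2.imwrite("pics/w1.png",f)
for c,st in blobs(brass(f),100): print(c,st,onz(m,*c,120).round(1))
E
```

```text
2.6 [541.58907559 -32.82494147 399.4010529 ] [-3.13576190e+00 -2.38806134e-03  1.53553729e+00] [-0.06399163  0.23231137  1.81361901  0.0024885   1.1015605  -0.02987141]
[378.2 125.1] [356, 103, 43, 46, 1172] [611.2  37.1 120. ]
[243.1 126.7] [221, 105, 44, 45, 1172] [516.5  39.3 120. ]
[527.9 184.2] [507, 138, 42, 94, 1841] [723.4  -8.7 120. ]
[248.2 251.8] [230, 233, 36, 39, 868] [513.9 -55.6 120. ]
[368.8 250.6] [349, 232, 38, 39, 893] [608.7 -57.7 120. ]
```

View pics/w1.png

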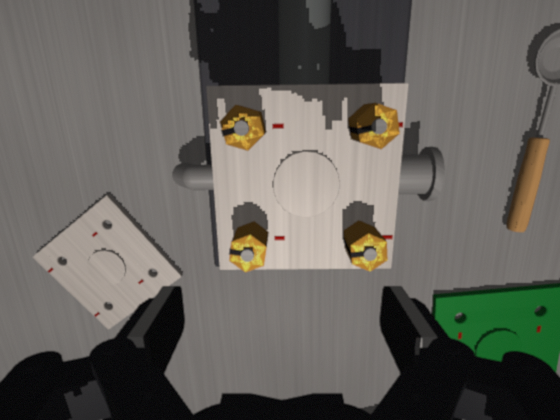

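The plate at (305,178) carries the nuts and is the larger grey one. The small loose one is at (108,263) and the green one is at lower right. Black marks on the nuts point left (-x). Next is an enlarged crop to read the marks.

```bash
cat >> h.py <<'E'
def mont(f,pts,out,r=30,k=9):
    t=[cv2.resize(f[int(v)-r:int(v)+r,int(u)-r:int(u)+r],None,fx=300/(2*r),fy=300/(2*r),interpolation=cv2.INTER_CUBIC) for u,v in pts]
    cv2.imwrite(out,np.vstack([np.hstack(t[:2]),np.hstack(t[2:])]) if len(t)==4 else np.hstack(t))
E
python3 - <<'E'
from h import *
f=cv2.imread("pics/w1.png");m=camera_model("wrist")
P=dict(d=(242,128),c=(379,127),a=(247,255),b=(369,254))
for k,p in P.items(): print(k,onz(m,*p,128).round(1))
mont(f,P.values(),"pics/m1.png")
# red ticks on plate z 86
h=cv2.cvtColor(f,cv2.COLOR_BGR2HSV);k=cv2.inRange(h,(0,130,60),(8,255,255))|cv2.inRange(h,(172,130,60),(180,255,255))
for c,st in blobs(k,8): print(c,st,onz(m,*c,86).round(1))
E
```

```text
d [516.8  38.8 128. ]
c [609.9  35.9 128. ]
a [513.7 -54.8 128. ]
b [606.9 -57.3 128. ]
[400.  124.5] [399, 123, 3, 4, 12] [637.7  35.4  86. ]
[277.6 125.5] [273, 124, 10, 4, 39] [540.3  38.3  86. ]
[ 94.2 233.9] [93, 233, 4, 3, 8] [374.6 -47.7  86. ]
[279.  237.9] [275, 237, 9, 3, 25] [537.6 -57.2  86. ]
[386.8 236.9] [382, 236, 10, 3, 26] [632.6 -59.6  86. ]
[538.4 328.6] [537, 326, 3, 6, 11] [ 783.4 -158.9   86. ]
[459.5 335. ] [459, 333, 2, 5, 10] [ 708.6 -163.7   86. ]
```

View pics/m1.png

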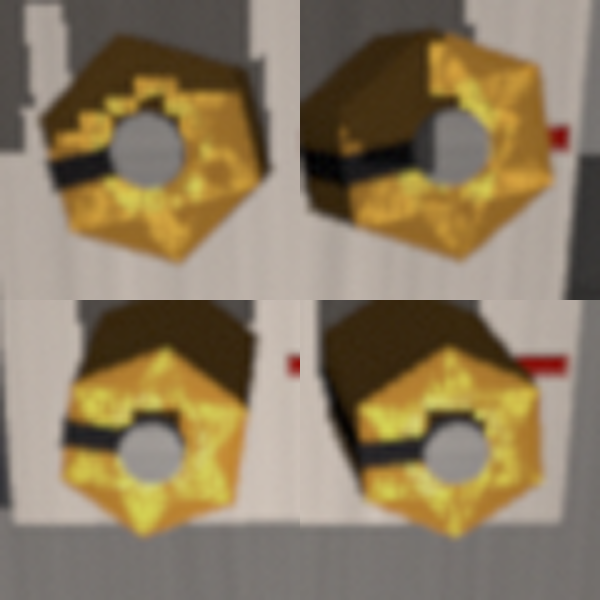

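Approximate nut turns are a +0.15, b −0.09, c −0.10 and d −0.24, and the pump yaw is about −0.03. Moving over nut a.

>>> {"method": "step_arm", "body": {"commands": [[[-11.8,-13.5,25],-0.18,1],[[0,0,25],-0.18,1],[[0,0,9],-0.18,1],[[0,0,0],-0.18,1],[[0,0,0],-0.18,1],[[0,0,0],0,1]]}}

```text
clock: 3.4
eef_pos: [526.6, -44.3, 338.1]
tcp_rot: [-3.139, -0.007, 2.433]
contact_force: [0.4, 0.3, 0.1]
opening: 1.003
```

>>> {"method": "step_arm", "body": {"commands": [[[2.5,-16.9,10],0,1],[[0,0,25],0,1],[[0,0,20],0,1],[[0,0,14],0,1],[[0,0,5],0,1],[[0,0,0],0,1]]}}

```text
clock: 4.15
eef_pos: [509.4, -57.9, 260.6]
tcp_rot: [-3.138, -0.007, 2.41]
contact_force: [-0.5, 0.5, 0.8]
opening: 0.999
```

```bash
python3 - <<'E'
from h import *
s=sense();print(s["eef_pos"],s["tcp_rot"],s["contact_force"])
cv2.imwrite("pics/w2.png",grab_frame("wrist"))
E
```

```text
[509.43002282 -57.93972845 260.56405966] [-3.13780298 -0.00747608  2.41038496] [-0.48638823  0.54390282  0.78592419]
```

View pics/w2.png

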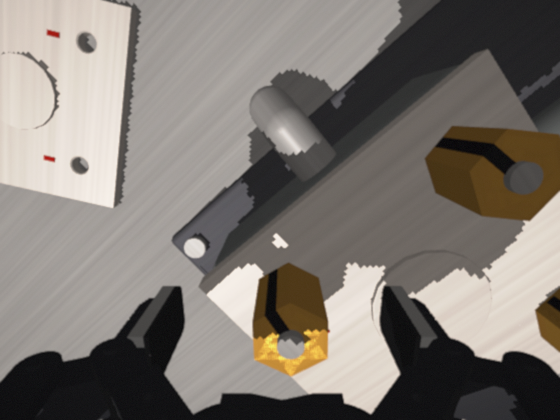

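>>> {"method": "step_arm", "body": {"commands": [[[-1.5,3.2,-2],0,1],[[0,0,0],0,0.5],[[0,0,0],0,0.2],[[0,0,0],0,0.1],[[0,0,0],0,0.1],[[0,0,0],0,0.1]], "force": 40}}

```text
clock: 4.95
eef_pos: [513.3, -57.0, 265.1]
tcp_rot: [-3.138, -0.005, 2.411]
contact_force: [0.3, 1.4, -3.3]
opening: 0.319
```

```bash
python3 - <<'E'
from h import *
s=sense();print(s["eef_pos"],s["tcp_rot"],s["contact_force"],s["wrist_torque"],s["opening"])
E
```

```text
[513.28710856 -56.9684478  265.09939246] [-3.13809756 -0.00476737  2.41086457] [ 0.25226798  1.39642848 -3.26454171] [ 0.33583591 -0.27489066  0.01190934] 0.3193391748073392
```

>>> {"method": "step_arm", "body": {"commands": [[[0,0,0.1],0.18,0.1],[[0,0,0.1],0.18,0.1],[[0,0,0.1],0.18,0.1],[[0,0,0.1],0.18,0.1],[[0,0,0.1],0.18,0.1],[[0,0,0.1],0.18,0.1]]}}

```text
clock: 5.7
eef_pos: [513.2, -57.0, 264.2]
tcp_rot: [-3.136, 0.001, 1.299]
contact_force: [-0.7, -0.2, 0.8]
opening: 0.327
```

>>> {"method": "step_arm", "body": {"commands": [[[0,0,0.1],0.18,0.1],[[0,0,0.1],0.18,0.1],[[0,0,0.1],0.18,0.1],[[0,0,0.1],0.18,0.1],[[0,0,0.1],0.18,0.1],[[0,0,0.1],0.18,0.1],[[0,0,0.1],0.18,0.1],[[0,0,0.1],0.18,0.1],[[0,0,0.1],0.18,0.1],[[0,0,0.1],0.18,0.1],[[0,0,0],0.02,0.1],[[0,0,0],0,0.1]]}}

```text
clock: 7.2
eef_pos: [512.9, -56.7, 262.8]
tcp_rot: [3.138, 0.004, -0.576]
contact_force: [-0.3, -0.9, 0.5]
opening: 0.324
```

```bash
python3 - <<'E'
from h import *
s=sense();print(s["eef_pos"],s["tcp_rot"],s["contact_force"],s["wrist_torque"],s["opening"],s["qpos"][5])
E
```

```text
[512.88301779 -56.6732562  262.77677562] [ 3.13810737  0.00387452 -0.57550913] [-0.29198402 -0.9112995   0.52850634] [-0.15514718 -0.06924542 -0.02625085] 0.3241542171897897 2.0351681611826677
```

>>> {"method": "step_arm", "body": {"commands": [[[0,0,0],0,1],[[0,0,0],0,1],[[0,0,0],0,1],[[0,0,-30],0,1],[[0,0,-35],0,1],[[0,0,0],0,1],[[10.6,-43.5,0],0,1],[[10.6,-43.5,0],0,1],[[8,-33,0],0,1],[[0,0,0],0,1],[[0,0,0],-0.18,1],[[0,0,0],-0.18,1],[[0,0,0],-0.18,1],[[0,0,0],-0.18,1],[[0,0,0],-0.18,1],[[0,0,0],-0.18,1],[[0,0,0],-0.18,1],[[0,0,0],-0.18,1],[[0,0,0],-0.18,1],[[0,0,0],-0.18,1]]}}

```text
clock: 9.7
eef_pos: [594.1, 24.7, 314.8]
tcp_rot: [-3.115, 0.011, 1.288]
contact_force: [-1.6, -0.0, -0.1]
opening: 1.002
```

>>> {"method": "step_arm", "body": {"commands": [[[0,0,0],-0.18,1],[[0,0,0],-0.18,1],[[0,0,0],-0.18,1],[[0,0,0],-0.18,1],[[0,0,0],-0.18,1],[[0,0,0],-0.18,1],[[0,0,0],-0.18,1],[[0,0,0],0,1]]}}

```text
clock: 10.7
eef_pos: [585.8, 19.1, 307.5]
tcp_rot: [-3.115, -0.034, 2.588]
contact_force: [1.0, 0.5, -0.2]
opening: 0.999
```

>>> {"method": "step_arm", "body": {"commands": [[[0,0,0],-0.05,1],[[0,0,0],-0.05,1]]}}

```text
clock: 10.95
eef_pos: [584.5, 18.3, 306.4]
tcp_rot: [-3.117, -0.039, 2.681]
contact_force: [0.5, 0.4, -1.1]
opening: 0.996
```

>>> {"method": "step_arm", "body": {"commands": [[[0,0,-8],0,1],[[0,0,0],0,1],[[0,0,0],0,1]]}}

```text
clock: 11.32
eef_pos: [584.1, 17.7, 314.4]
tcp_rot: [-3.116, -0.039, 2.671]
contact_force: [-0.2, 0.9, 0.3]
opening: 1.002
```

>>> {"method": "step_arm", "body": {"commands": [[[-12,16.5,0],0,1],[[-11.5,16,0],0,1],[[0,0,0],0,1],[[0,0,0],0,1]]}}

```text
clock: 11.82
eef_pos: [619.6, 36.0, 312.3]
tcp_rot: [-3.115, -0.04, 2.667]
contact_force: [-0.6, -0.4, -1.5]
opening: 0.998
```

```bash
cat >> h.py <<'E'
from scipy.spatial.transform import Rotation as Ro
def to(X,psi=None):
    "tool shift bringing grasp point (155 ahead) to world X"
    s=sense();R=Ro.from_euler('xyz',s["tcp_rot"]).as_matrix();g=s["eef_pos"]+155*R[:,2]
    print("t",s["clock"],"tcp",s["eef_pos"].round(1),s["tcp_rot"].round(3),"zax",R[:,2].round(3),"grasp",g.round(1),"open",round(s["opening"],3),"F",s["contact_force"].round(1),"T",s["wrist_torque"].round(2),"q6",s["qpos"][5].round(2))
    print("shift in tool axes",(R.T@(np.array(X)-g)).round(1))
E
python3 -c "
from h import *
to([610.8,35.3,109])"
```

```text
t 11.825 tcp [619.6  36.  312.3] [-3.115 -0.04   2.667] zax [-0.048 -0.005 -0.999] grasp [612.2  35.2 157.5] open 0.998 F [-0.6 -0.4 -1.5] T [-0.02 -0.01 -0.03] q6 -1.04
shift in tool axes [-0.6  0.7 48.5]
```

>>> {"method": "step_arm", "body": {"commands": [[[0,0.5,20],0,1],[[0,0.3,20],0,1],[[0,0,6],0,1],[[0,0,0],0,1],[[0,0,0],0,1]]}}

```text
clock: 12.45
eef_pos: [615.9, 35.2, 266.8]
tcp_rot: [-3.115, -0.04, 2.665]
contact_force: [0.1, 0.0, -1.1]
opening: 1.003
```

```bash
python3 - <<'E'
from h import *
to([610.8,35.3,109])
f=grab_frame("wrist")
cv2.imwrite("pics/w3.png",cv2.resize(f[120:420],None,fx=1.4,fy=1.4))
E
```

```text
t 12.45 tcp [615.9  35.2 266.8] [-3.115 -0.04   2.665] zax [-0.047 -0.005 -0.999] grasp [608.5  34.4 111.9] open 1.003 F [ 0.1  0.  -1.1] T [ 0.   -0.06 -0.01] q6 -1.04
shift in tool axes [-1.7  2.   2.8]
```

View pics/w3.png

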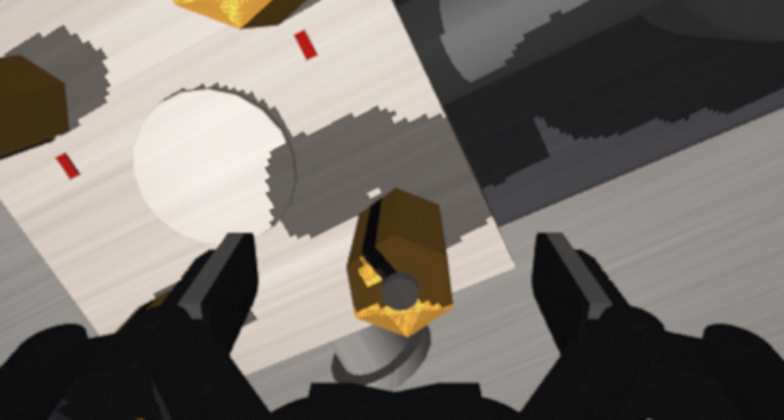

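Nut c stands between the open pads, with its stud at about (400,290) in the crop and the pad centre at about (396). I'll nudge and close.

>>> {"method": "step_arm", "body": {"commands": [[[-1.5,1.8,2],0,1],[[0,0,0],0,0.5],[[0,0,0],0,0.2],[[0,0,0],0,0.1],[[0,0,0],0,0.1],[[0,0,0],0,0.1]]}}

```text
clock: 13.25
eef_pos: [618.5, 35.9, 266.2]
tcp_rot: [-3.116, -0.038, 2.666]
contact_force: [-0.2, -0.4, 0.2]
opening: 0.333
```

```bash
python3 -c "
from h import *
to([610.8,35.3,109])"
```

```text
t 13.25 tcp [618.5  35.9 266.2] [-3.116 -0.038  2.666] zax [-0.046 -0.006 -0.999] grasp [611.4  35.  111.3] open 0.333 F [-0.2 -0.4  0.2] T [ 0.15 -0.05  0.07] q6 -1.04
shift in tool axes [0.6 0.  2.4]
```

>>> {"method": "step_arm", "body": {"commands": [[[0,0,0.1],0.18,0.1],[[0,0,0.1],0.18,0.1],[[0,0,0.1],0.18,0.1],[[0,0,0.1],0.18,0.1],[[0,0,0.1],0.18,0.1],[[0,0,0.1],0.18,0.1],[[0,0,0],0,0.1]]}}

```text
clock: 14.12
eef_pos: [617.3, 35.2, 265.3]
tcp_rot: [-3.094, 0.008, 1.555]
contact_force: [-1.8, -1.6, 1.2]
opening: 0.326
```

```bash
python3 -c "
from h import *
to([610.8,35.3,109])"
```

```text
t 14.125 tcp [617.3  35.2 265.3] [-3.094  0.008  1.555] zax [-0.048 -0.007 -0.999] grasp [609.9  34.1 110.5] open 0.326 F [-1.8 -1.6  1.2] T [-0.16 -0.41  0.07] q6 0.08
shift in tool axes [1.2 1.  1.5]
```

>>> {"method": "step_arm", "body": {"commands": [[[0,0,0.1],0.18,0.1],[[0,0,0.1],0.18,0.1],[[0,0,0.1],0.18,0.1],[[0,0,0.1],0.18,0.1],[[0,0,0.1],0.18,0.1],[[0,0,0.1],0.18,0.1],[[0,0,0.1],0.18,0.1],[[0,0,0.1],0.18,0.1],[[0,0,0.1],0.18,0.1],[[0,0,0.1],0.18,0.1],[[0,0,0.1],0.18,0.1],[[0,0,0],0.06,0.1],[[0,0,0],0,0.1]]}}

```text
clock: 15.75
eef_pos: [616.1, 37.6, 263.6]
tcp_rot: [3.116, 0.043, -0.489]
contact_force: [-2.7, -1.7, 1.1]
opening: 0.322
```

```bash
python3 -c "
from h import *
to([610.8,35.3,109])"
```

```text
t 15.75 tcp [616.1  37.6 263.6] [ 3.116  0.043 -0.489] zax [-0.05  -0.002 -0.999] grasp [608.4  37.2 108.8] open 0.322 F [-2.7 -1.7  1.1] T [ 0.19 -0.28 -0.14] q6 2.12
shift in tool axes [ 3.   0.5 -0.3]
```

>>> {"method": "step_arm", "body": {"commands": [[[0,0,0],0.05,0.1],[[0,0,0],0,1],[[0,0,0],0,1],[[0,0,0],0,1],[[0,0,-30],0,1],[[0,0,-35],0,1],[[0,0,0],0,1],[[0,0,0],0,1]]}}

```text
clock: 16.75
eef_pos: [619.4, 38.1, 329.0]
tcp_rot: [3.115, 0.043, -0.523]
contact_force: [0.2, 0.3, -0.6]
opening: 1.003
```

>>> {"method": "step_arm", "body": {"commands": [[[0,0,0],-0.18,1],[[0,0,0],0,1],[[0,0,0],-0.18,1],[[0,0,0],0,1],[[0,0,0],-0.18,1],[[0,0,0],0,1]]}}

```text
clock: 17.5
eef_pos: [618.2, 38.1, 324.6]
tcp_rot: [3.14, 0.057, 0.006]
contact_force: [-0.2, -0.7, -0.3]
opening: 1.0
```

>>> {"method": "step_arm", "body": {"commands": [[[0,0,0],-0.18,1],[[0,0,0],-0.18,1],[[0,0,0],-0.18,1],[[0,0,0],0,1]]}}

```text
clock: 18.0
eef_pos: [618.0, 38.1, 323.7]
tcp_rot: [-3.114, 0.051, 0.527]
contact_force: [0.4, -0.3, 0.1]
opening: 1.003
```

>>> {"method": "step_arm", "body": {"commands": [[[0,0,0],-0.18,1],[[0,0,0],-0.18,1],[[0,0,0],-0.18,1],[[0,0,0],-0.18,1],[[0,0,0],-0.18,1],[[0,0,0],-0.18,1],[[0,0,0],-0.18,1],[[0,0,0],-0.18,1],[[0,0,0],-0.18,1],[[0,0,0],-0.18,1],[[0,0,0],-0.18,1],[[0,0,0],-0.18,1]]}}

```text
clock: 19.5
eef_pos: [617.6, 38.1, 322.3]
tcp_rot: [-3.111, -0.051, 2.634]
contact_force: [0.4, 0.6, 0.4]
opening: 0.995
```

```bash
python3 -c "
from h import *
to([515.9,38.2,145])"
```

```text
t 19.5 tcp [617.6  38.1 322.3] [-3.111 -0.051  2.634] zax [-0.06  -0.002 -0.998] grasp [608.3  37.8 167.6] open 0.995 F [0.4 0.6 0.4] T [ 0.02 -0.05  0.02] q6 -1.01
shift in tool axes [ 79.7 -43.7  28.1]
```

>>> {"method": "step_arm", "body": {"commands": [[[38,-21,0],0,1],[[38,-21,0],0,1],[[0,0,0],-0.18,1],[[0,0,0],0,1]]}}

```text
clock: 20.0
eef_pos: [528.4, 38.6, 327.1]
tcp_rot: [-3.119, -0.055, 2.781]
contact_force: [-0.6, -0.6, -0.3]
opening: 1.001
```

```bash
python3 -c "
from h import *
to([515.9,38.2,109])"
```

```text
t 20.0 tcp [528.4  38.6 327.1] [-3.119 -0.055  2.781] zax [-0.06  -0.002 -0.998] grasp [519.1  38.3 172.4] open 1.001 F [-0.6 -0.6 -0.3] T [-0.01 -0.1  -0.03] q6 -1.14
shift in tool axes [-0.6  0.3 63.5]
```

>>> {"method": "step_arm", "body": {"commands": [[[0,0,20],0,1],[[0,0,20],0,1],[[0,0,16],0,1],[[0,0,5],0,1],[[0,0,0],0,1]]}}

```text
clock: 20.62
eef_pos: [526.6, 38.5, 264.8]
tcp_rot: [-3.118, -0.053, 2.746]
contact_force: [-0.2, -0.8, 0.2]
opening: 1.003
```

```bash
python3 - <<'E'
from h import *
to([515.9,38.2,109])
f=grab_frame("wrist")
cv2.imwrite("pics/w4.png",cv2.resize(f[120:420],None,fx=1.4,fy=1.4))
E
```

```text
t 20.625 tcp [526.6  38.5 264.8] [-3.118 -0.053  2.746] zax [-0.058 -0.002 -0.998] grasp [517.6  38.2 110.1] open 1.003 F [-0.2 -0.8  0.2] T [-0.02  0.01 -0.05] q6 -1.11
shift in tool axes [ 1.5 -0.7  1.2]
```

View pics/w4.png

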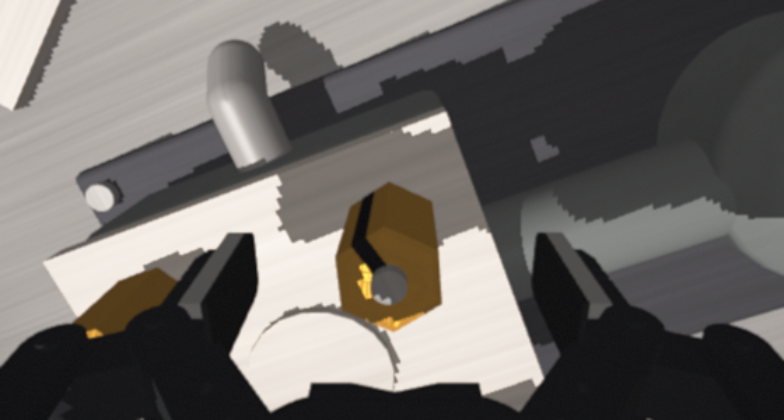

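Nut d is centred at (388,285) in the crop, slightly left of the pad middle at 396.

>>> {"method": "step_arm", "body": {"commands": [[[1,-1.3,1],-0.05,1],[[0,0,0],0,0.5],[[0,0,0],0,0.2],[[0,0,0],0,0.1],[[0,0,0],0,0.1],[[0,0,0],0,0.1]]}}

```text
clock: 21.42
eef_pos: [526.1, 37.5, 266.5]
tcp_rot: [-3.121, -0.05, 2.793]
contact_force: [0.4, -0.6, -1.2]
opening: 0.323
```

>>> {"method": "step_arm", "body": {"commands": [[[0,0,0.1],0.18,0.1],[[0,0,0.1],0.18,0.1],[[0,0,0.1],0.18,0.1],[[0,0,0.1],0.18,0.1],[[0,0,0.1],0.18,0.1],[[0,0,0.1],0.18,0.1]]}}

```text
clock: 22.18
eef_pos: [524.6, 36.0, 265.5]
tcp_rot: [-3.083, -0.001, 1.68]
contact_force: [-4.8, -2.8, 3.4]
opening: 0.323
```

```bash
python3 -c "
from h import *
to([515.9,38.2,109])"
```

```text
t 22.175 tcp [524.6  36.  265.5] [-3.083e+00 -1.000e-03  1.680e+00] zax [-0.058 -0.005 -0.998] grasp [515.6  35.2 110.8] open 0.323 F [-4.8 -2.8  3.4] T [-0.02 -0.18  0.18] q6 -0.04
shift in tool axes [2.9 0.7 1.7]
```

Remaining 2.23 rad to ψ = −0.55.

>>> {"method": "step_arm", "body": {"commands": [[[0.3,0,0.1],0.18,0.1],[[0.3,0,0.1],0.18,0.1],[[0,0,0.1],0.18,0.1],[[0,0,0.1],0.18,0.1],[[0,0,0.1],0.18,0.1],[[0,0,0.1],0.18,0.1],[[0,0,0.1],0.18,0.1],[[0,0,0.1],0.18,0.1],[[0,0,0.1],0.18,0.1],[[0,0,0.1],0.18,0.1],[[0,0,0.1],0.18,0.1],[[0,0,0],0.18,0.1],[[0,0,0],0,0.1]]}}

```text
clock: 23.8
eef_pos: [521.7, 40.1, 263.7]
tcp_rot: [3.111, 0.054, -0.557]
contact_force: [-1.9, -3.6, 0.6]
opening: 0.32
```

```bash
python3 -c "
from h import *
to([515.9,38.2,109])"
```

```text
t 23.8 tcp [521.7  40.1 263.7] [ 3.111  0.054 -0.557] zax [-0.062  0.002 -0.998] grasp [512.1  40.5 109. ] open 0.32 F [-1.9 -3.6  0.6] T [ 0.11 -0.49 -0.07] q6 2.19
shift in tool axes [ 4.4 -0.1 -0.3]
```

>>> {"method": "step_arm", "body": {"commands": [[[0,0,0],0,1],[[0,0,0],0,1],[[0,0,0],0,1],[[0,0,-35],0,1],[[0,0,-38],0,1],[[42,11,-2],0,1],[[42,11,-2],0,1],[[34,9,-2],-0.18,1],[[0,0,0],-0.18,1],[[0,0,0],-0.18,1],[[0,0,0],-0.18,1],[[0,0,0],-0.18,1],[[0,0,0],-0.18,1],[[0,0,0],-0.18,1],[[0,0,0],-0.18,1],[[0,0,0],-0.18,1],[[0,0,0],-0.18,1],[[0,0,0],-0.18,1],[[0,0,0],-0.18,1],[[0,0,0],-0.18,1]]}}

```text
clock: 26.3
eef_pos: [614.6, -51.0, 339.3]
tcp_rot: [-3.084, -0.021, 1.884]
contact_force: [-0.8, 0.2, 0.1]
opening: 1.0
```

>>> {"method": "step_arm", "body": {"commands": [[[0,0,0],-0.18,1],[[0,0,0],-0.18,1],[[0,0,0],-0.18,1],[[0,0,0],-0.18,1],[[0,0,0],0,1]]}}

```text
clock: 26.92
eef_pos: [614.5, -51.0, 339.1]
tcp_rot: [-3.113, -0.055, 2.632]
contact_force: [0.0, 0.3, 0.2]
opening: 0.996
```

```bash
python3 -c "
from h import *
to([608,-59.7,109])"
```

```text
t 26.925 tcp [614.5 -51.  339.1] [-3.113 -0.055  2.632] zax [-0.062  0.002 -0.998] grasp [605.  -50.6 184.4] open 0.996 F [0.  0.3 0.2] T [ 0.05 -0.04 -0.02] q6 -1.15
shift in tool axes [-11.2  -4.3  75.1]
```

>>> {"method": "step_arm", "body": {"commands": [[[-10.5,-4.2,0],-0.04,1],[[0,0,25],0,1],[[0,0,25],0,1],[[0,0,16],0,1],[[0,0,5],0,1],[[0,0,0],0,1]]}}

```text
clock: 27.68
eef_pos: [618.2, -59.8, 266.9]
tcp_rot: [-3.116, -0.054, 2.654]
contact_force: [0.8, -0.4, -0.1]
opening: 0.998
```

```bash
python3 - <<'E'
from h import *
to([608,-59.7,109])
f=grab_frame("wrist")
cv2.imwrite("pics/w5.png",cv2.resize(f[120:420],None,fx=1.4,fy=1.4))
E
```

```text
t 27.675 tcp [618.2 -59.8 266.9] [-3.116 -0.054  2.654] zax [-0.06   0.002 -0.998] grasp [608.9 -59.5 112.1] open 0.998 F [ 0.8 -0.4 -0.1] T [ 0.   -0.01  0.02] q6 -1.18
shift in tool axes [ 0.6 -0.5  3.2]
```

View pics/w5.png

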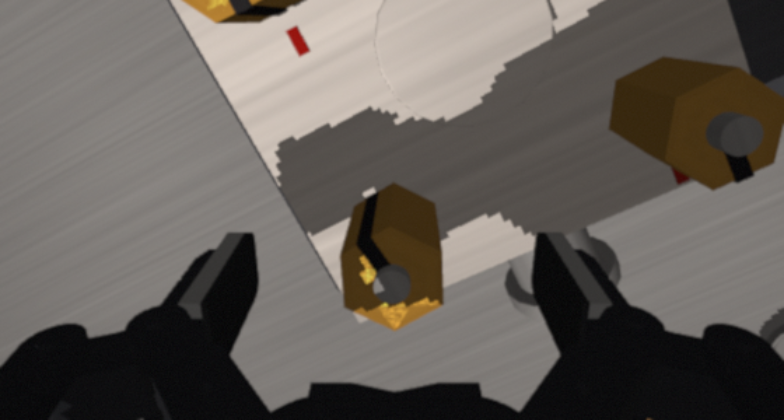

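Nut b is centred at (392,285). Nut c, at the right (735,135), has its mark pointing at its red tick, and so does nut a at the upper left. I'll grip and turn.

>>> {"method": "step_arm", "body": {"commands": [[[0.5,-0.8,2.5],0,1],[[0,0,0],0,0.5],[[0,0,0],0,0.2],[[0,0,0],0,0.1],[[0,0,0],0,0.1],[[0,0,0],0,0.1]]}}

```text
clock: 28.48
eef_pos: [618.0, -60.4, 266.8]
tcp_rot: [-3.117, -0.05, 2.654]
contact_force: [-0.8, -0.5, 0.2]
opening: 0.327
```

>>> {"method": "step_arm", "body": {"commands": [[[0.2,0,0.1],0.18,0.1],[[0.2,0,0.1],0.18,0.1],[[0.2,0,0.1],0.18,0.1],[[0.2,0,0.1],0.18,0.1],[[0.2,0,0.1],0.18,0.1],[[0.2,0,0.1],0.18,0.1]]}}

```text
clock: 29.22
eef_pos: [616.6, -61.0, 266.0]
tcp_rot: [-3.085, 0.002, 1.542]
contact_force: [-2.8, -3.0, 2.6]
opening: 0.322
```

Remaining 2.09 rad.

>>> {"method": "step_arm", "body": {"commands": [[[0.2,0,0.1],0.18,0.1],[[0.2,0,0.1],0.18,0.1],[[0.2,0,0.1],0.18,0.1],[[0.2,0,0.1],0.18,0.1],[[0.2,0,0.1],0.18,0.1],[[0.2,0,0.1],0.18,0.1],[[0.2,0,0.1],0.18,0.1],[[0.2,0,0.1],0.18,0.1],[[0.2,0,0.1],0.18,0.1],[[0.2,0,0.1],0.18,0.1],[[0,0,0.1],0.18,0.1],[[0,0,0],0.07,0.1],[[0,0,0],0,0.1]]}}

```text
clock: 30.85
eef_pos: [615.5, -57.8, 264.3]
tcp_rot: [3.111, 0.053, -0.579]
contact_force: [-1.7, -2.0, 0.7]
opening: 0.318
```

```bash
python3 -c "
from h import *
to([608,-59.7,109])"
```

```text
t 30.85 tcp [615.5 -57.8 264.3] [ 3.111  0.053 -0.579] zax [-0.061  0.003 -0.998] grasp [606.  -57.3 109.6] open 0.318 F [-1.7 -2.   0.7] T [ 0.41 -0.55 -0.08] q6 2.06
shift in tool axes [3.  0.9 0.4]
```

>>> {"method": "step_arm", "body": {"commands": [[[0,0,0],0,1],[[0,0,0],0,1],[[0,0,0],0,1],[[0,0,-35],0,1],[[0,0,-45],0,1],[[0,0,-45],-0.18,1],[[0,0,-35],-0.18,1],[[0,0,0],-0.18,1],[[0,-39,0],0,1],[[0,-39,0],0,1],[[0,-39,0],0,1],[[0,0,0],0,1],[[0,0,0],0,1]]}}

```text
clock: 32.48
eef_pos: [627.5, 61.3, 430.0]
tcp_rot: [-3.14, 0.06, -0.012]
contact_force: [0.0, 0.8, 0.0]
opening: 1.001
```

```bash
python3 - <<'E'
from h import *
to([570.4,274,146])
m=camera_model("wrist");f=grab_frame("wrist");cv2.imwrite("pics/w6.png",f)
print("expect grip top",proj(m,[570.4,274,172]),"mid",proj(m,[570.4,274,146]),"hub",proj(m,[568.5,209.2,110]))
E
```

```text
t 32.475 tcp [627.5  61.3 430. ] [-3.14   0.06  -0.012] zax [-0.06   0.003 -0.998] grasp [618.2  61.7 275.3] open 1.001 F [0.  0.8 0. ] T [-0.   -0.08  0.03] q6 1.67
shift in tool axes [ -42.5 -211.4  132.5]
expect grip top [  2.7394326  285.85292088] mid [ 26.8198057  269.06409079] hub [124.23246859 251.19891014]
```

View pics/w6.png

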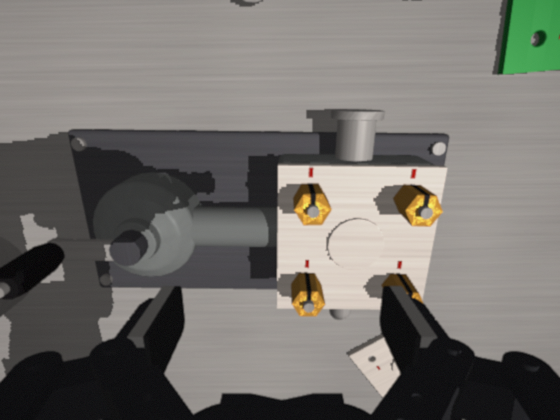

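The marks of nuts c (312,195), b (420,200) and d (307,285) all point up the picture at their red ticks. Nut a is partly hidden at (405,290), with its mark also toward its tick. The crank hub is at (130,243), the grip's middle about (28,270).

>>> {"method": "step_arm", "body": {"commands": [[[-11,-54,10],0,1],[[-11,-54,10],0,1],[[-11,-54,0],0,1],[[-8,-42,0],0,1],[[0,0,0],0,1],[[0,0,0],0,1]]}}

```text
clock: 33.28
eef_pos: [589.7, 264.3, 412.2]
tcp_rot: [-3.141, 0.059, -0.021]
contact_force: [-0.3, -0.7, -0.6]
opening: 1.001
```

```bash
python3 - <<'E'
from h import *
to([570.4,274,146])
m=camera_model("wrist");f=grab_frame("wrist")
for X in([570.4,274,172],[570.4,274,146],[568.5,209.2,110]):
    print(proj(m,X)); 
cv2.imwrite("pics/w7.png",f)
E
```

```text
t 33.275 tcp [589.7 264.3 412.2] [-3.141  0.059 -0.021] zax [-0.059  0.002 -0.998] grasp [580.6 264.6 257.4] open 1.001 F [-0.3 -0.7 -0.6] T [-0.02 -0.04  0.01] q6 2.0
shift in tool axes [ -3.8  -9.1 111.9]
[268.93182622 248.40640348]
[270.1580865  233.18777202]
[349.22929745 217.00136502]
```

View pics/w7.png

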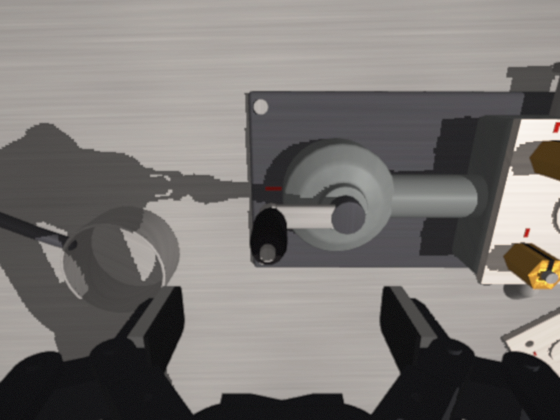

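Grip top is at (268,252) and the hub at (348,215), both within about 3 mm of prediction. The pan at (120,260) is clear.

>>> {"method": "step_arm", "body": {"commands": [[[-4.5,-9,20],0,1],[[0,0,35],0,1],[[0,0,30],0,1],[[0,0,18],0,1],[[0,0,5],0,1],[[0,0,0],0,0.5],[[0,0,0],0,0.2],[[0,0,0],0,0.1],[[0,0,0],0,0.1],[[0,0,0],0,0.1]], "force": 50}}

```text
clock: 34.58
eef_pos: [584.0, 271.3, 307.8]
tcp_rot: [-3.127, 0.047, -0.032]
contact_force: [0.3, -4.0, -9.0]
opening: 0.293
```

```bash
python3 -c "
from h import *
to([570.4,274,146])"
```

```text
t 34.575 tcp [584.  271.3 307.8] [-3.127  0.047 -0.032] zax [-0.047  0.016 -0.999] grasp [576.8 273.7 153. ] open 0.293 F [ 0.3 -4.  -9. ] T [-1.4  -0.22  0.04] q6 2.01
shift in tool axes [-6.1  0.   7.3]
```

>>> {"method": "step_arm", "body": {"commands": [[[0,0,0],0,0.6],[[0,0,0],0,0.6],[[-5.5,0,4],0,0.6],[[0,0,0],0,0.6]]}}

```text
clock: 35.08
eef_pos: [578.4, 271.5, 305.5]
tcp_rot: [-3.127, 0.045, -0.032]
contact_force: [-0.5, -0.5, -0.4]
opening: 0.603
```

```bash
python3 - <<'E'
from h import *
to([570.4,274,146])
f=grab_frame("wrist")
cv2.imwrite("pics/w8.png",cv2.resize(f[120:420],None,fx=1.4,fy=1.4))
E
```

```text
t 35.075 tcp [578.4 271.5 305.5] [-3.127  0.045 -0.032] zax [-0.045  0.016 -0.999] grasp [571.5 274.  150.6] open 0.603 F [-0.5 -0.5 -0.4] T [ 0.01 -0.   -0.06] q6 2.01
shift in tool axes [-0.8  0.1  4.7]
```

View pics/w8.png

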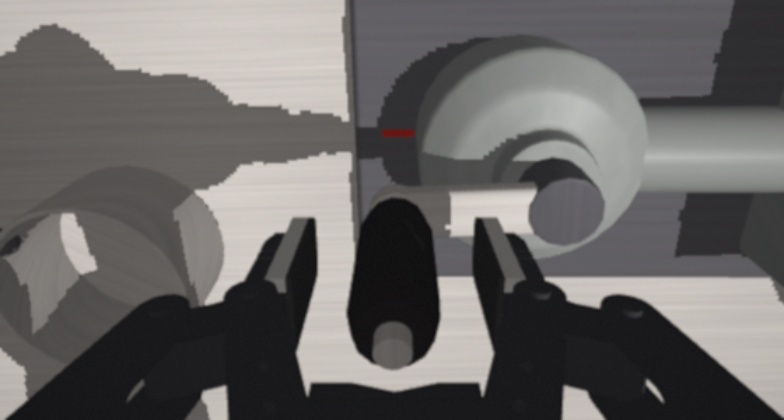

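Grip is centred between the pads, with its top at (392,345) in the crop. Closing, then the first quarter of the circle.

>>> {"method": "step_arm", "body": {"commands": [[[0,0,2],0,0.6],[[0,0,0],0,0.2],[[0,0,0],0,0.1],[[0,0,0],0,0.1],[[0,0,0],0,0.1]], "force": 50}}

```text
clock: 35.75
eef_pos: [578.8, 271.6, 304.1]
tcp_rot: [-3.126, 0.044, -0.032]
contact_force: [-0.3, -0.1, 1.1]
opening: 0.302
```

>>> {"method": "step_arm", "body": {"commands": [[[16.8,2.2,-0.7],0,0.1],[[15.7,6.5,-0.7],0,0.1],[[13.5,10.3,-0.6],0,0.1],[[10.3,13.5,-0.5],0,0.1],[[0,0,0],0,0.1]]}}

```text
clock: 36.38
eef_pos: [637.2, 236.2, 304.1]
tcp_rot: [-3.124, 0.042, -0.032]
contact_force: [1.3, -0.5, 2.6]
opening: 0.299
```

```bash
python3 -c "
from h import *
to([570.4,274,146])"
```

```text
t 36.375 tcp [637.2 236.2 304.1] [-3.124  0.042 -0.032] zax [-0.042  0.019 -0.999] grasp [630.7 239.2 149.2] open 0.299 F [ 1.3 -0.5  2.6] T [-0.4  -0.05 -0.01] q6 1.93
shift in tool axes [-61.2 -32.8   6.4]
```

>>> {"method": "step_arm", "body": {"commands": [[[5,15.5,0],0,0.1],[[1,16.5,0],0,0.1],[[-3,16,0],0,0.1],[[-7.3,15,0],0,0.1],[[-11,12.5,0],0,0.1],[[-14,9.5,0.2],0,0.1],[[-15.5,5.5,0.4],0,0.1],[[0,0,0],0,0.1]]}}

```text
clock: 37.38
eef_pos: [588.5, 141.8, 304.1]
tcp_rot: [-3.123, 0.034, -0.033]
contact_force: [-1.5, 3.9, 1.9]
opening: 0.302
```

```bash
cat >> h.py <<'E'
def crank(A=(576.8,206.6)):
    s=sense();d=s["eef_pos"][:2]-A;y=-.031;u=d[0]*np.cos(y)+d[1]*np.sin(y);v=-d[0]*np.sin(y)+d[1]*np.cos(y)
    print("theta",np.degrees(np.arctan2(u,v)).round(1),"r",np.hypot(u,v).round(1))
E
python3 -c "
from h import *
to([570.4,274,146]);crank()"
```

```text
t 37.375 tcp [588.5 141.8 304.1] [-3.123  0.034 -0.033] zax [-0.033  0.019 -0.999] grasp [583.4 144.8 149.2] open 0.302 F [-1.5  3.9  1.9] T [ 0.39  0.45 -0.1 ] q6 1.81
shift in tool axes [ -17.2 -128.6    6.1]
theta 167.9 r 65.8
```

>>> {"method": "step_arm", "body": {"commands": [[[-16.5,1,0.4],0,0.1],[[-16.3,-3.1,0.4],0,0.1],[[-15,-7.3,0.4],0,0.1],[[-12.5,-11,0.2],0,0.1],[[-9.3,-14,0.2],0,0.1],[[-5.5,-15.7,0],0,0.1],[[-1.3,-16.5,0],0,0.1],[[0,0,0],0,0.1]]}}

```text
clock: 38.38
eef_pos: [512.1, 215.2, 304.3]
tcp_rot: [-3.125, 0.025, -0.031]
contact_force: [4.6, -0.2, -2.7]
opening: 0.302
```

```bash
python3 -c "
from h import *
to([570.4,274,146]);crank()"
```

```text
t 38.375 tcp [512.1 215.2 304.3] [-3.125  0.025 -0.031] zax [-0.024  0.018 -1.   ] grasp [508.3 217.9 149.3] open 0.302 F [ 4.6 -0.2 -2.7] T [-0.2  -0.57 -0.01] q6 1.97
shift in tool axes [ 60.4 -57.9   2.8]
theta -84.2 r 65.3
```

>>> {"method": "step_arm", "body": {"commands": [[[4,-16.2,0],0,0.1],[[8.1,-14.7,0],0,0.1],[[11.5,-12.2,0],0,0.1],[[14,-8.9,0],0,0.1],[[15.5,-4.5,-0.2],0,0.1],[[8,-0.8,0],0,0.1],[[0,0,0],0,0.1],[[0,0,0],0,0.1]]}}

```text
clock: 39.38
eef_pos: [575.0, 273.6, 304.2]
tcp_rot: [-3.137, 0.03, -0.026]
contact_force: [0.3, -4.9, 2.8]
opening: 0.297
```

```bash
python3 -c "
from h import *
to([570.4,274,149]);crank()"
```

```text
t 39.375 tcp [575.  273.6 304.2] [-3.137  0.03  -0.026] zax [-0.03   0.006 -1.   ] grasp [570.3 274.5 149.3] open 0.297 F [ 0.3 -4.9  2.8] T [-0.64  0.16 -0.  ] q6 2.02
shift in tool axes [0.1 0.5 0.3]
theta -3.3 r 67.0
```

Back at the parked position. Releasing and lifting clear.

>>> {"method": "step_arm", "body": {"commands": [[[0,0,0],0,1],[[0,0,0],0,1],[[0,0,0],0,1],[[0,0,0],0,1],[[0,0,-25],0,1],[[0,0,-40],0,1],[[0,0,-40],0,1],[[10,50,-25],0,1],[[5,50,0],0,1],[[0,50,0],0,1],[[0,30,0],0,1],[[0,0,0],0,1],[[0,0,0],0,1]]}}

```text
clock: 41.0
eef_pos: [589.0, 90.2, 436.9]
tcp_rot: [-3.134, 0.03, -0.024]
contact_force: [-0.1, 0.8, 0.6]
opening: 1.002
```

```bash
python3 - <<'E'
from h import *
to([570.4,274,146])
f=grab_frame("wrist");m=camera_model("wrist")
for X in([570.4,274,172],[570.4,274,146],[568.5,209.2,110]): print(proj(m,X))
cv2.imwrite("pics/w9.png",f)
E
```

```text
t 41.0 tcp [589.   90.2 436.9] [-3.134  0.03  -0.024] zax [-0.029  0.008 -1.   ] grasp [584.5  91.5 281.9] open 1.002 F [-0.1  0.8  0.6] T [ 0.02 -0.03 -0.05] q6 1.74
shift in tool axes [ -14.4 -181.1  137.8]
[ 39.0567902  247.55371375]
[ 60.69593622 234.7738166 ]
[155.70686701 220.91624048]
```

View pics/w9.png

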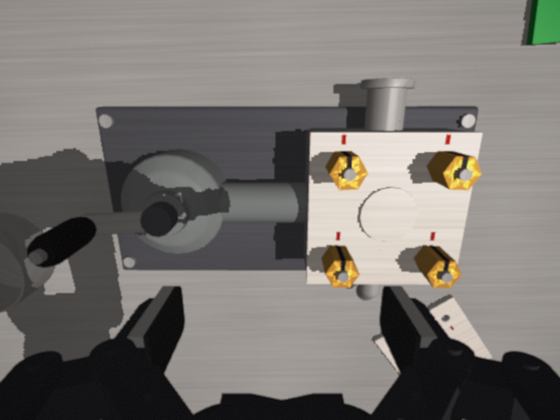

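All four marks at (347,158), (455,163), (340,255) and (432,257) point up at their red ticks. The crank grip's top is at (37,257), back within a few mm of parked, and nothing is touched.

```bash
python3 -c "
from h import *
sign_off()"
```

```text
the job is handed in; nothing more can be done
```

I tightened all four nuts by half a turn in the order a, c, d, b. I then turned the crank one full turn clockwise by its grip, released it, and handed the job in at about 41 s of the 72 s allowed.

- **Nuts:** the jaw angles put them at about 3.17 (a), 3.12 (c), 3.15 (d) and 3.17 (b) rad. The last wrist picture shows all four marks pointing at their red ticks.
- **Crank:** its grip came back within a few mm of where it was parked, an error of about 0.05 rad. The picture put the grip a few mm nearer the robot than the arm's reading did.
- **End state:** the gripper is open and clear of everything, and the contact force is about zero.
- **Tool tilt:** while rewinding between nuts the tool tilted by up to 0.06 rad. Contact forces during the turns stayed below about 7 N.
- **First grip on the crank:** it closed about 6 mm off-centre, so I opened and redid it before turning.
- **Not measured:** I did not measure the cover's level separately. I also did not check the bystanders in a final picture, though the arm went nowhere near them at their height.

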